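Press the pot lids home in the cooled cabinet's door rack

ROBOT

A 7-joint arm with a two-finger parallel gripper is mounted at the origin on the work surface. World frame = base frame: x ahead of the robot, y to its left, z up, the work surface at z = 0. Lengths are in m, angles in degrees, forces in N, time in s.
With the tool pointing down it reaches from about 0.425 to 0.875 m from the base axis. Payload 4.7 kg.
Tool frame: the origin (TCP) lies at the very end of the fingers, on their centre line; the grasp point (between the pads) lies env.grip_point_offset behind it (env.grip_point_offset is the distance from the TCP to the grasp point, in m); z points along the fingers, y is the direction in which the jaws open and shut (so a half turn about z gives the same grasp; the last joint's range is limited). The gripper opens to 87 mm and grips with 3 to 60 N. Pads are 19 mm wide; open, the fingers measure 117 mm over their backs; the gripper's body (75 mm by 190 mm) begins 51 mm behind the grasp point.
Start: joints at [74.834, 18.392, -4.016, 83.108, 1.295, 78.541, -3.26], TCP at [0.179, -0.625, 0.223] pointing down, gripper open.
Joint ranges: [-163.93, 163.93], [-17.29, 119.83], [-79.2, 71.16], [3.27, 140.29], [-89.18, 269.18], [5.43, 117.66], [-154.24, 154.24]. Speed limits (degrees/s): [147.25, 147.25, 180, 180, 180, 180, 180].

INTERFACE

Orientations are given as [roll, pitch, yaw] about the fixed x, y, z axes, in that order (R = Rz(yaw) Ry(pitch) Rx(roll)).
In Python, from cell import env gives the robot as it stands.
- The arm moves only by the tool send_rows, never from a script. Its argument "plan" is a list of rows, each a list of 7 numbers: the finger opening in mm, from 0 to 87, then the shift along the tool's x, y, z in mm, then the turn, a rotation vector about the tool's x, y, z in rad. A call has 1 to 12 rows; each row shifts and turns the commanded pose from where the row before left it, along the tool's axes as they then stand; what a row does not reach is not made up. A row lasts 1/10 s, in which the tool goes at most 50 mm and 8.59 degrees, less where a joint would pass 70% of its speed; a pose out of reach is approached as far as the arm can. A call is refused whole if a number of a shift passes 50 or a number of a turn 0.15, either way. A call with a gripper value outside its range is refused whole. The fingers move at their own pace and stop on an object; "grip_force" is the grip in N (left out, the last holds). Time passes only in rows, so rows that do not move let the fingers close. It gives the time, the measured TCP pose, the force and the opening at its end, in the units of the state.
- env.get_obs(): the state, without advancing time (a new reading comes with each control period).
- env.read_camera(name): name is "side" or "top" or "wrist"; returns the picture (384x512x3 uint8, red, green, blue); there is no depth.
- env.get_calibration(name): a dict with "fx", "fy", "cx", "cy" (pixels), "extrinsics" (4x4, takes a point from camera to world coordinates). Camera axes: x right, y down, z forward; pixel columns grow to the right and rows downward; lengths in m; the calibration is good to about 2 mm. A picture is of the moment at which its call begins: read the wrist's pose just before it. get_calibration takes no time and is no camera call; for the wrist camera it gives the pose at the moment of the call.
- env.sign_off(): hands the job in, once; it reports no verdict.
Trained networks look in the newest picture that a camera, given by its name, has taken for a name from the list of things; names that differ only in an ending like _2 or _b are one class to them, and where a whole thing is asked for, a point or a joint stands for the part that bears it (a point fixed in the world has none). Each returns a list of dicts, best first, with "confidence" (0 to 1); they miss things now and then, are a little off and sometimes report something else, mostly with a low value. They report only what shows in the picture. A call takes as long as a camera call.
- env.regions_of(camera, query): "region" (384x512 bool, what is visible of it) and "rect" ([left, top, right, bottom] in pixels, round what is visible of it).
The state is a dict: "time_s": time; "qpos": joint angles; "joint_velocities": joint speeds; "effort": joint torques, N m; "tool_pos": TCP position; "tool_rot": TCP orientation; "force": force on the tool from outside, world axes, zero at the start; "wrist_torque": the same for the moment, N m; "grip_width": finger opening in m.
Only numpy, scipy, OpenCV 4.12 (cv2) and the standard library are available. Lean on these libraries where they do the work, as an engineer would, in place of code of your own. Each camera call takes 0.05 s, during which the arm holds its last target. There are 200 camera calls.

TASK

In the operating theatre's small cooled cabinet, the three pots in the rack on the inside of the door have lids standing proud. Swing the door wide open by its handle, at least square to the cabinet, press all three lids down until each is fully home, then swing the door fully shut again and let go of it. Leave the other things on the table standing where they are.

Things in the scene. Friction and masses are not known exactly. Their poses are not given: they have to be found in the camera images.
- door (a joint): angle (rad) of the white cabinet's door: 0 = shut, 1.57 = square to the cabinet, stop at 1.75. Seen from above it turns CLOCKWISE about door_hinge as it opens. Door 220 wide, 197 high, 15 mm thick, upper edge 201 mm over the table. Its hinge is stiff: about 1.4 N at the handle moves it and it stays where it is left.
- door_hinge (a point): point on the door's vertical hinge axis, on its outer face, 169 mm over the table (the height of door_handle). It turns with the door: x axis from the outer face inward, y axis along the door from the free edge towards the hinge, z up.
- door_handle (a point): grip point on the door's handle, a vertical round steel bar 12 mm thick, 40 mm out from the outer face, 180 mm along the door from the hinge. The bar runs from 86 mm below this point to 26 mm above it; its posts to the door are 26 mm and more below it. Grip it from above, a finger on either side along the door's width. Axes as door_hinge.
- cab: the small white cooled cabinet at the robot's left, fixed, its door on the side towards the robot's right; origin at the centre of its underside, x from the front (door) to the back, z up; 180 (x) x 220 (y) x 205 mm high.
- lid_small_top (a point): centre of the top of the small white round press-on lid (32 mm across, 22 high) on the small grey pot held fast in the rack on the INSIDE of the door, 55 mm along the door from the hinge, its axis 35 mm from the door's inner face. z up. This top is 164 mm over the table when the lid is home, up to 174 when proud; the door's edge is at 201.
- lid_small (a joint): how far the small lid has been pressed down, m: 0 = 10 mm proud, 0.010 = fully home against a hard stop. It is a stiff push fit: about 7 N moves it, and it stays where it is left.
- lid_medium_top (a point): centre of the top of the medium white round press-on lid (44 mm across, 22 high) on the medium grey pot held fast in the rack on the INSIDE of the door, 105 mm along the door from the hinge, its axis 35 mm from the door's inner face. z up. This top is 164 mm over the table when the lid is home, up to 174 when proud; the door's edge is at 201.
- lid_medium (a joint): how far the medium lid has been pressed down, m: 0 = 10 mm proud, 0.010 = fully home against a hard stop. It is a stiff push fit: about 7 N moves it, and it stays where it is left.
- lid_large_top (a point): centre of the top of the large white round press-on lid (56 mm across, 22 high) on the large grey pot held fast in the rack on the INSIDE of the door, 160 mm along the door from the hinge, its axis 35 mm from the door's inner face. z up. This top is 164 mm over the table when the lid is home, up to 174 when proud; the door's edge is at 201.
- lid_large (a joint): how far the large lid has been pressed down, m: 0 = 10 mm proud, 0.010 = fully home against a hard stop. It is a stiff push fit: about 7 N moves it, and it stays where it is left.
- galley_cup: bystander: steel cup, 60 mm across, 45 high; origin at the centre of its underside. Leave it where it is.
- pill_jar: bystander: amber jar, 48 mm across, 60 high; origin at the centre of its underside. Leave it where it is.
- saline: bystander: clear bottle, 60 mm across, 150 high; origin at the centre of its underside. Leave it where it is.
- tray: bystander: shallow steel instrument tray, 130 x 210 x 22 mm; origin at the centre of its underside. Leave it where it is.
- forceps: bystander: steel forceps 120 mm long, lying in the tray; origin at the centre of its underside. Leave it where it is.
- syringe: bystander: plastic syringe about 120 mm long, lying flat, 30 mm across its flange; origin at the centre of its underside. Leave it where it is.
- carton: bystander: cardboard carton 70 x 110 x 50 mm; origin at the centre of its underside. Leave it where it is.

How it is judged (in metres and radians):
On the way, in this order (a step that is already met when the one before it is completed fails the run):
1. the door has been swung open square to the cabinet (value of joint door above 1.4 rad), for 0.2 s.
2. all three lids are pressed fully home while the door is open (value of joint each of lid_small, lid_medium, lid_large above 0.0084 m and value of joint door above 0.8 rad), for 0.2 s.
3. the door is shut again (value of joint door below 0.05 rad), for 0.2 s.
At the end, for the whole second after the job is handed in: All three lids are fully home (within 1.6 mm of their stops), and the door is shut (within 0.05 rad) and still (value of joint each of lid_small, lid_medium, lid_large above 0.0084 m and value of joint door below 0.05 rad and velocity of joint door between -0.05 and 0.05 rad/s); the robot touches nothing.
It fails at once if one of the other things on the table is moved more than 30 mm (distance of any of galley_cup, pill_jar, saline, tray, forceps, syringe, carton from where it was at the start of the episode above 0.03 m).
It fails at once if the cup, jar, bottle or carton is tipped over (angle between any of galley_cup, pill_jar, saline, carton's own z axis and vertical above 0.5 rad).
It also fails if it takes over 72 s, if anything falls off the work surface, if the arm or the gripper's body presses on something with over 40 N, if the wrist force passes 120 N, or if a joint passes its speed limit or range.

## Working session

There is one attempt and no reset: what is moved stays moved. The work goes in short steps, Python scripts to look and compute and a tool call to move; the robot and the scene stay as the last step left them, time stands still between calls to the robot, and variables do not carry over. Pictures are saved under pics/ and viewed, about 8 in all and at most 12, crops included, and the job is handed in when it is done.

Besides the shell and the picture viewer there is one more tool, called after "Request:" in YAML: its name, and indented under it one key for each argument. send_rows: Moves the arm, as the interface text tells. Its arguments: {"type":"object","properties":{"plan":{"type":"array"},"grip_force":{"type":"number"}},"required":["plan"]}

```bash
mkdir -p pics; ls
cat > h.py <<'E'
from cell import env
import numpy as np, cv2
def snap(c,n):
    im=env.read_camera(c); cv2.imwrite(f'pics/{n}.png',im[:,:,::-1]); return im
E
python3 - <<'E'
from h import *
for c in('top','side'):
    snap(c,c+'1')
    k=env.get_calibration(c); print(c,{a:np.round(b,3).tolist() for a,b in k.items()})
    for q in('cab','door','door_handle','saline','tray','carton','pill_jar','galley_cup','syringe'):
        print(q,[(round(r['confidence'],2),[int(v) for v in r['rect']]) for r in env.regions_of(c,q)][:2])
a=cv2.imread('pics/top1.png');b=cv2.imread('pics/side1.png')
o=env.get_obs();print(o['time_s'],o['tool_pos'],o['tool_rot'],env.grip_point_offset)
E
```

```text
pics
top {'fx': 456.402, 'fy': 456.402, 'cx': 260.382, 'cy': 192.876, 'extrinsics': [[0.001, -0.999, 0.05, 0.546], [-1.0, -0.001, 0.007, -0.046], [-0.007, -0.05, -0.999, 1.503], [0.0, 0.0, 0.0, 1.0]]}
cab [(0.7, [103, 164, 203, 263])]
door [(0.62, [166, 166, 199, 242])]
door_handle [(0.85, [168, 167, 199, 240])]
saline [(0.91, [312, 168, 335, 186])]
tray [(0.57, [327, 228, 392, 276])]
carton [(0.8, [366, 167, 411, 196])]
pill_jar [(0.62, [325, 229, 394, 276]), (0.46, [219, 135, 237, 149])]
galley_cup [(0.81, [254, 155, 273, 175]), (0.3, [219, 133, 236, 153])]
syringe [(0.69, [326, 227, 392, 276]), (0.5, [291, 196, 304, 230])]
side {'fx': 350.061, 'fy': 350.061, 'cx': 258.543, 'cy': 193.219, 'extrinsics': [[0.994, -0.051, 0.101, 0.528], [-0.112, -0.601, 0.791, -0.764], [0.021, -0.797, -0.603, 0.682], [0.0, 0.0, 0.0, 1.0]]}
cab [(0.96, [179, 97, 274, 190])]
door [(0.94, [198, 123, 271, 190]), (0.39, [295, 180, 312, 208])]
door_handle [(0.85, [198, 124, 268, 191])]
saline [(0.55, [270, 237, 300, 296])]
tray [(0.97, [140, 289, 218, 378])]
carton [(0.84, [281, 334, 323, 384])]
pill_jar [(0.86, [296, 184, 313, 209])]
galley_cup [(0.92, [280, 211, 297, 233])]
syringe [(0.85, [214, 253, 254, 271])]
1.0 [ 0.17885383 -0.62491986  0.2225998 ] [1.79996154e+02 2.65821713e-03 1.59739653e+01] 0.0187
```

Run:
```python
import cv2
a=cv2.imread('pics/top1.png')[110:300,80:420];b=cv2.imread('pics/side1.png')
cv2.imwrite('pics/t2.png',cv2.resize(a,None,fx=2.35,fy=2.35,interpolation=2))
cv2.imwrite('pics/s2.png',cv2.resize(b[80:320,130:370],None,fx=2.5,fy=2.5,interpolation=2))
```

```text
(no output)
```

View pics/t2.png

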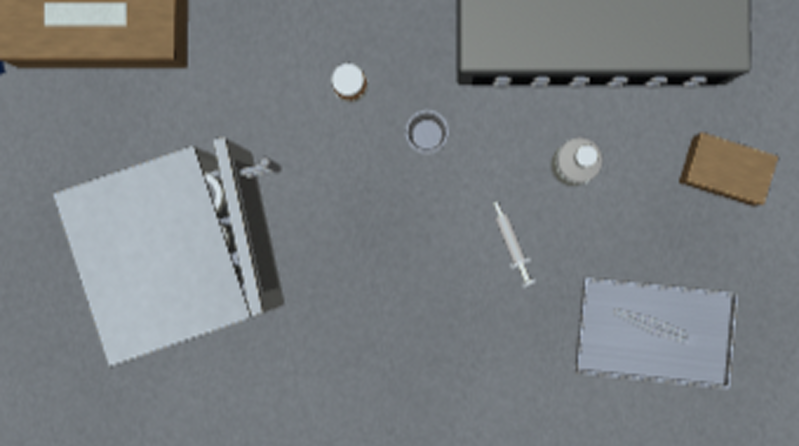

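View pics/s2.png

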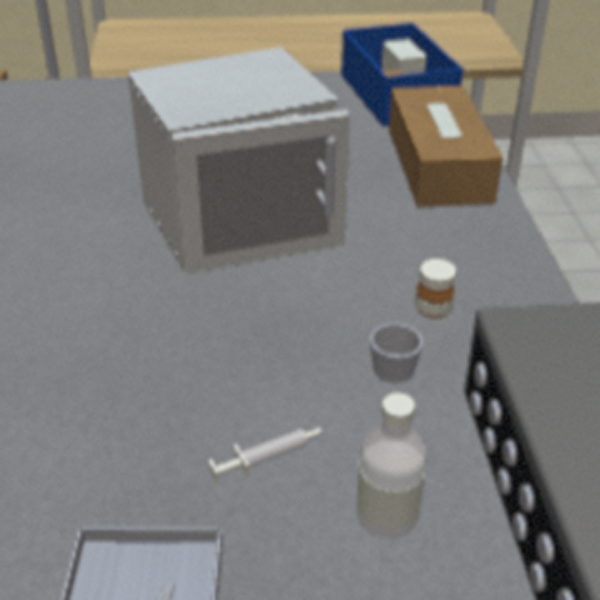

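The top view shows the cabinet at crop (55–260, 140–365) with its door slightly ajar. The hinge is at the near end (255,314), and the handle bar is near (268,165). The other objects lie well outside the door's swing. In the side view the door front faces right and its handle is at the far edge (330,180).

```bash
cat >> h.py <<'E'
def px2w(c,p,z,k=None):
    k=k or env.get_calibration(c);T=np.array(k['extrinsics'])
    d=T[:3,:3]@np.array([(p[0]-k['cx'])/k['fx'],(p[1]-k['cy'])/k['fy'],1]);o=T[:3,3]
    return (o+d*(z-o[2])/d[2])[:2]
def w2px(c,P,k=None):
    k=k or env.get_calibration(c);T=np.linalg.inv(np.array(k['extrinsics']))
    q=T[:3,:3]@np.array(P)+T[:3,3];return np.array([k['fx']*q[0]/q[2]+k['cx'],k['fy']*q[1]/q[2]+k['cy']])
E
python3 - <<'E'
from h import *
f=lambda u,v:(80+u/2.35,110+v/2.35)
W={}
for n,p,z in [('cBL',(55,195),.205),('cFL',(195,147),.205),('cFH',(250,318),.205),('cBH',(109,365),.205),
 ('dIF',(215,138),.201),('dOF',(226,138),.201),('dIH',(250,316),.201),('dOH',(262,311),.201),('bar',(262,163),.195),('barR',(275,165),.195),('cup',(427,130),0.03),('jar',(349,80),.06),('syr',(495,205),.0),('sal',(586,156),.15)]:
    W[n]=px2w('top',f(*p),z);print(n,W[n].round(4))
an=lambda a,b:np.degrees(np.arctan2(*(W[b]-W[a])[::-1])).round(1)
print(an('cFH','cFL'),an('cBH','cBL'),an('dOH','dOF'),an('dIH','dIF'),np.linalg.norm(W['dOH']-W['dOF']))
for t in (-8,-2,0,2): pass
E
```

```text
cBL [0.6096 0.4116]
cFL [0.6682 0.2419]
cFH [0.4612 0.1731]
cBH [0.4046 0.3426]
dIF [0.6796 0.2185]
dOF [0.6796 0.2051]
dIH [0.4634 0.1738]
dOH [0.4694 0.1593]
bar [0.6495 0.1618]
barR [0.647  0.1458]
cup [ 0.7084 -0.0395]
jar [0.773  0.0662]
syr [ 0.6061 -0.1347]
sal [ 0.6622 -0.241 ]
18.4 18.6 12.3 11.7 0.2150943450575401
```

```bash
cat >> h.py <<'E'
from scipy.spatial.transform import Rotation as R
def cur():
    o=env.get_obs();return np.array(o['tool_pos']),R.from_euler('xyz',o['tool_rot'],degrees=True)
def rows(way,grip,p=None,r=None):
    """way: list of (xyz,yaw_deg): print one tool-frame row for each pose, rounded, errors carried"""
    if p is None:p,r=cur()
    out=[]
    for P,y in way:
        s=np.round(r.inv().apply(np.array(P)-p)*1e3).astype(int)
        t=(r.inv()*R.from_euler('xyz',[180,0,y],degrees=True)).as_rotvec();t=np.round(t,3)
        t[np.abs(t)<.003]=0
        p=p+r.apply(s/1e3);r=r*R.from_rotvec(t);out.append([grip]+s.tolist()+t.tolist())
    for i in range(0,len(out),12):print(str(out[i:i+12]).replace(' ',''))
    print('end',p.round(4),r.as_euler('xyz',degrees=True).round(2))
    return p,r
def line(P,y,n,p0=None,y0=None):
    if p0 is None:
        p0,r=cur();y0=r.as_euler('xyz',degrees=True)[2]
    p0=np.array(p0);return [(p0+(np.array(P)-p0)*k/n,y0+(y-y0)*k/n) for k in range(1,n+1)]
E
python3 -c "
from h import *
rows(line((.65,.157,.29),102,24),60)"
```

```text
[[60,28,-26,-3,0.0,0.0,-0.063],[60,29,-24,-3,0.0,0.0,-0.062],[60,31,-22,-2,0.0,0.0,-0.063],[60,32,-21,-3,0.0,0.0,-0.062],[60,34,-18,-3,0.0,0.0,-0.063],[60,34,-16,-3,0.0,0.0,-0.062],[60,36,-14,-3,0.0,0.0,-0.063],[60,36,-11,-2,0.0,0.0,-0.062],[60,37,-10,-3,0.0,0.0,-0.063],[60,37,-7,-3,0.0,0.0,-0.063],[60,38,-5,-3,0.0,0.0,-0.062],[60,38,-2,-3,0.0,0.0,-0.063]]
[[60,38,0,-3,0.0,0.0,-0.062],[60,38,2,-2,0.0,0.0,-0.063],[60,37,5,-3,0.0,0.0,-0.062],[60,38,7,-3,0.0,0.0,-0.063],[60,37,10,-3,0.0,0.0,-0.063],[60,36,11,-3,0.0,0.0,-0.062],[60,35,14,-2,0.0,0.0,-0.063],[60,34,17,-3,0.0,0.0,-0.062],[60,34,18,-3,0.0,0.0,-0.063],[60,32,20,-3,0.0,0.0,-0.062],[60,31,23,-3,0.0,0.0,-0.063],[60,29,24,-2,0.0,0.0,-0.062]]
end [0.6503 0.1569 0.2895] [-180.      0.    101.97]
```

Request:
send_rows:
  plan:
    - [60, 28, -26, -3, 0, 0, -0.063]
    - [60, 29, -24, -3, 0, 0, -0.062]
    - [60, 31, -22, -2, 0, 0, -0.063]
    - [60, 32, -21, -3, 0, 0, -0.062]
    - [60, 34, -18, -3, 0, 0, -0.063]
    - [60, 34, -16, -3, 0, 0, -0.062]
    - [60, 36, -14, -3, 0, 0, -0.063]
    - [60, 36, -11, -2, 0, 0, -0.062]
    - [60, 37, -10, -3, 0, 0, -0.063]
    - [60, 37, -7, -3, 0, 0, -0.063]
    - [60, 38, -5, -3, 0, 0, -0.062]
    - [60, 38, -2, -3, 0, 0, -0.063]

```text
time_s: 2.2
tool_pos: [0.4152, -0.2323, 0.257]
tool_rot: [179.9, 0.0, 59.1]
force: [0.5, 0.2, 0.3]
grip_width: 0.06
```

Request:
send_rows:
  plan:
    - [60, 38, 0, -3, 0, 0, -0.062]
    - [60, 38, 2, -2, 0, 0, -0.063]
    - [60, 37, 5, -3, 0, 0, -0.062]
    - [60, 38, 7, -3, 0, 0, -0.063]
    - [60, 37, 10, -3, 0, 0, -0.063]
    - [60, 36, 11, -3, 0, 0, -0.062]
    - [60, 35, 14, -2, 0, 0, -0.063]
    - [60, 34, 17, -3, 0, 0, -0.062]
    - [60, 34, 18, -3, 0, 0, -0.063]
    - [60, 32, 20, -3, 0, 0, -0.062]
    - [60, 31, 23, -3, 0, 0, -0.063]
    - [60, 29, 24, -2, 0, 0, -0.062]

```text
time_s: 3.4
tool_pos: [0.6512, 0.1579, 0.2897]
tool_rot: [180.0, 0.0, 102.1]
force: [0.7, 0.1, 0.1]
grip_width: 0.0601
```

Run:
```python
from h import *
o=env.get_obs();print(o['time_s'],o['tool_pos'],o['tool_rot'],np.round(o['qpos'],1),o['force'])
k=env.get_calibration('wrist');print(np.round(k['extrinsics'],3).tolist(),k['fx'])
im=snap('wrist','w1')
for q in('door_handle','door'):
    print(q,[(round(r['confidence'],2),[int(v) for v in r['rect']]) for r in env.regions_of('wrist',q)][:2])
im=im[:,:,::-1].copy()
def dr(P,c):
    q=w2px('wrist',P,k);print(np.round(q));cv2.circle(im,tuple(int(v) for v in q),3,c,-1)
dr((.651,.157,.195),(0,0,255));dr((.651,.157,.083),(0,255,0));dr((.467,.159,.201),(255,0,0));dr((.6796,.2051,.201),(255,0,255))
cv2.imwrite('pics/w1o.png',im)
```

```text
3.4 [0.65122263 0.15787325 0.28965022] [1.79984441e+02 1.14408429e-02 1.02072970e+02] [ 16.4  26.1 -47.1  72.5  18.8  89.1 -15.9] [0.70575467 0.09218289 0.0503336 ]
[[0.978, 0.203, 0.053, 0.638], [0.21, -0.947, -0.242, 0.224], [0.001, 0.247, -0.969, 0.454], [0.0, 0.0, 0.0, 1.0]] 279.8647576236499
door_handle [(0.89, [50, 111, 299, 198])]
door [(0.8, [49, 110, 299, 202]), (0.24, [4, 0, 299, 200])]
[252. 197.]
[253. 176.]
[ 52. 155.]
[295. 155.]
```

View pics/w1o.png

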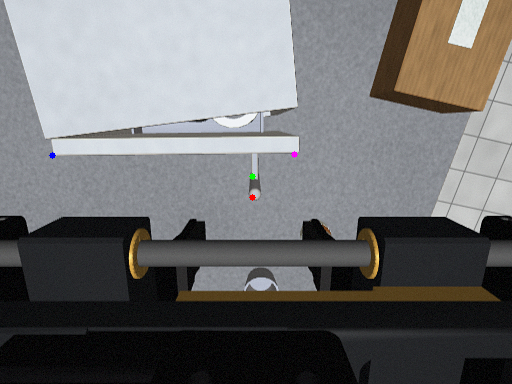

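The wrist view shows the bar top at (256,195), against a projected (252,197). My model is about 3 mm off along the door, so I'll correct for that and descend.

Request:
send_rows:
  plan:
    - [60, 0, 2, 30, 0, 0, 0]
    - [60, 0, 0, 35, 0, 0, 0]
    - [60, 0, 0, 35, 0, 0, 0]
    - [60, 0, 0, 25, 0, 0, 0]
    - [60, 0, 0, 11, 0, 0, 0]
    - [0, 0, 0, 0, 0, 0, 0]
    - [0, 0, 0, 0, 0, 0, 0]
    - [0, 0, 0, 0, 0, 0, 0]
    - [0, 0, 0, 0, 0, 0, 0]
    - [0, 0, 0, 0, 0, 0, 0]
  grip_force: 25

```text
time_s: 4.55
tool_pos: [0.6527, 0.1575, 0.1546]
tool_rot: [179.9, 0.0, 102.0]
force: [-0.1, -0.7, -0.0]
grip_width: 0.0274
```

```bash
cat >> h.py <<'E'
H=np.array([.4675,.159])
def hpt(a,z,H=H,al=.18,out=.04):
    t=np.radians(a);q=H+al*np.array([np.cos(t),np.sin(t)])+out*np.array([np.sin(t),-np.cos(t)]);return (q[0],q[1],z)
E
python3 - <<'E'
from h import *
o=env.get_obs();print(o['tool_pos'],o['tool_rot'],o['force'],o['grip_width'])
p,r=cur();print(hpt(12,.153))
d=p-np.array(hpt(12,p[2]));print(d)
N=24
rows([(np.array(hpt(12-85*k/N,p[2]))+d*(1-k/N),102-85*k/N) for k in range(1,N+1)],0)
E
```

```text
[0.65269346 0.1575056  0.15455461] [1.79912609e+02 1.27267667e-02 1.01976088e+02] [-0.09329246 -0.71024867 -0.00677919] 0.027389286959169992
(np.float64(0.6518830357647953), np.float64(0.15729820031784444), 0.153)
[0.00081043 0.0002074  0.        ]
[[0,-11,-3,0,0.0,0.0,0.061],[0,-11,-3,0,0.0,0.0,0.062],[0,-11,-3,0,0.0,0.0,0.062],[0,-11,-2,0,0.0,0.0,0.062],[0,-11,-3,0,0.0,0.0,0.062],[0,-11,-3,0,0.0,0.0,0.061],[0,-11,-3,0,0.0,0.0,0.062],[0,-11,-3,0,0.0,0.0,0.062],[0,-11,-3,0,0.0,0.0,0.062],[0,-11,-2,0,0.0,0.0,0.062],[0,-12,-3,0,0.0,0.0,0.062],[0,-11,-3,0,0.0,0.0,0.061]]
[[0,-11,-3,0,0.0,0.0,0.062],[0,-11,-3,0,0.0,0.0,0.062],[0,-11,-3,0,0.0,0.0,0.062],[0,-11,-2,0,0.0,0.0,0.062],[0,-11,-3,0,0.0,0.0,0.061],[0,-11,-3,0,0.0,0.0,0.062],[0,-11,-3,0,0.0,0.0,0.062],[0,-11,-3,0,0.0,0.0,0.062],[0,-11,-3,0,0.0,0.0,0.062],[0,-11,-2,0,0.0,0.0,0.061],[0,-11,-3,0,0.0,0.0,0.062],[0,-12,-3,0,0.0,0.0,0.062]]
end [ 0.4814 -0.025   0.1543] [ 1.7998e+02 -9.0000e-02  1.7010e+01]
```

Request:
send_rows:
  plan:
    - [0, 0, 0, 0, 0, 0, 0]
    - [0, 0, 0, 0, 0, 0, 0]
    - [0, 0, 0, 0, 0, 0, 0]
    - [0, 0, 0, 0, 0, 0, 0]
    - [0, 0, 0, 0, 0, 0, 0]

```text
time_s: 5.05
tool_pos: [0.6524, 0.1574, 0.1537]
tool_rot: [180.0, -0.0, 102.0]
force: [0.7, 0.1, 1.2]
grip_width: 0.0109
```

Request:
send_rows:
  plan:
    - [0, -11, -3, 0, 0, 0, 0.062]
    - [0, -11, -3, 0, 0, 0, 0.062]
    - [0, -11, -3, 0, 0, 0, 0.062]
    - [0, -11, -2, 0, 0, 0, 0.062]

```text
time_s: 5.45
tool_pos: [0.6464, 0.1127, 0.1537]
tool_rot: [180.0, -0.1, 87.7]
force: [0.5, 1.0, 1.2]
grip_width: 0.0111
```

Request:
send_rows:
  plan:
    - [0, -11, -3, 0, 0, 0, 0.062]
    - [0, -11, -3, 0, 0, 0, 0.061]
    - [0, -11, -3, 0, 0, 0, 0.062]
    - [0, -11, -3, 0, 0, 0, 0.062]
    - [0, -11, -3, 0, 0, 0, 0.062]
    - [0, -11, -2, 0, 0, 0, 0.062]
    - [0, -12, -3, 0, 0, 0, 0.062]
    - [0, -11, -3, 0, 0, 0, 0.061]

```text
time_s: 6.25
tool_pos: [0.6023, 0.0326, 0.1537]
tool_rot: [179.9, -0.1, 59.3]
force: [1.2, 0.7, 0.2]
grip_width: 0.0111
```

Request:
send_rows:
  plan:
    - [0, -11, -3, 0, 0, 0, 0.062]
    - [0, -11, -3, 0, 0, 0, 0.062]
    - [0, -11, -3, 0, 0, 0, 0.062]
    - [0, -11, -2, 0, 0, 0, 0.062]
    - [0, -11, -3, 0, 0, 0, 0.061]
    - [0, -11, -3, 0, 0, 0, 0.062]
    - [0, -11, -3, 0, 0, 0, 0.062]
    - [0, -11, -3, 0, 0, 0, 0.062]
    - [0, -11, -3, 0, 0, 0, 0.062]
    - [0, -11, -2, 0, 0, 0, 0.061]
    - [0, -11, -3, 0, 0, 0, 0.062]
    - [0, -12, -3, 0, 0, 0, 0.062]

```text
time_s: 7.45
tool_pos: [0.4808, -0.0252, 0.1536]
tool_rot: [180.0, -0.1, 16.8]
force: [0.7, 0.0, -0.1]
grip_width: 0.0108
```

Request:
send_rows:
  plan:
    - [0, 0, 0, 0, 0, 0, 0]
    - [0, 0, 0, 0, 0, 0, 0]
    - [0, 0, 0, 0, 0, 0, 0]

```text
time_s: 7.75
tool_pos: [0.481, -0.0251, 0.1536]
tool_rot: [180.0, 0.0, 17.0]
force: [-0.9, -1.4, 1.5]
grip_width: 0.0111
```

Run:
```python
from h import *
o=env.get_obs();print(o['time_s'],o['tool_pos'],o['tool_rot'],np.round(o['qpos'],1),o['force'],o['grip_width'])
a=snap('top','top3')
b=snap('side','side3')
k=env.get_calibration('top');im=a[:,:,::-1].copy()
cv2.imwrite('pics/t3.png',cv2.resize(im[130:260,130:290],None,fx=4.5,fy=4.5,interpolation=2))
```

```text
7.75 [ 0.48101607 -0.0251483   0.15357314] [1.79985443e+02 1.84222379e-02 1.70175578e+01] [ 32.4   2.1 -33.  110.5   1.3  67.7 -74. ] [-0.94663285 -1.42540771  1.4919204 ] 0.011104603785298851
```

View pics/t3.png

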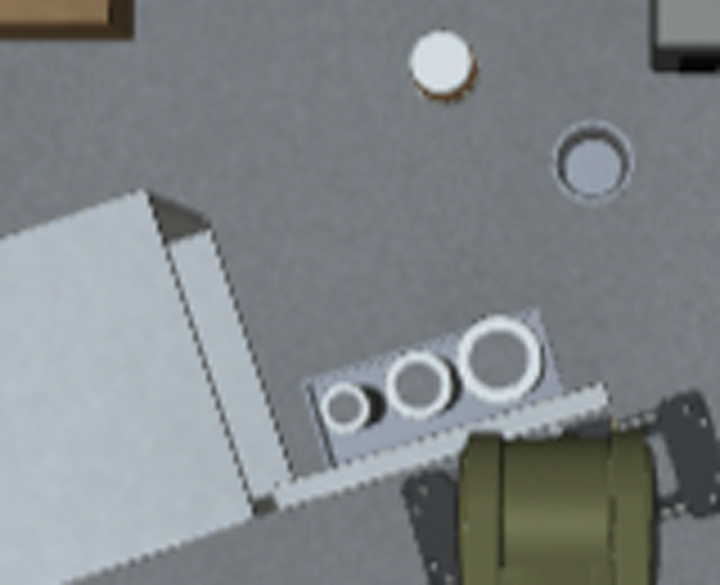

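The door is square, at about 91–92°. The lids show at crop (346,407), (419,385) and (499,359). I'll compute their positions, let go of the handle and rise.

Run:
```python
from h import *
for n,(u,v),al in (('s',(346,407),.055),('m',(419,385),.105),('l',(499,359),.16)):
    print(n,px2w('top',(130+u/4.5,130+v/4.5),.174).round(4),[np.round(hpt(a,.174,al=al,out=-.05),4)[:2] for a in (-73,)])
P=np.array([.481,-.0251,.15357+.085])
L=np.array(hpt(-73,.2,al=.16,out=-.05)); 
rows(line((L[0],L[1],.24),17,4,P,17),0,P,R.from_euler('xyz',[180,0,17],degrees=True))
```

```text
s [0.5313 0.1192] [array([0.5314, 0.121 ])]
m [0.5456 0.0721] [array([0.546 , 0.0732])]
l [0.5624 0.0204] [array([0.5621, 0.0206])]
[[0,23,-5,0,0.0,0.0,0.0],[0,22,-5,-1,0.0,0.0,0.0],[0,23,-5,0,0.0,0.0,0.0],[0,23,-5,0,0.0,0.0,0.0]]
end [0.5622 0.0206 0.2396] [180.   0.  17.]
```

Request:
send_rows:
  plan:
    - [40, 0, 0, 0, 0, 0, 0]
    - [40, 0, 0, 0, 0, 0, 0]
    - [40, 0, 0, 0, 0, 0, 0]
    - [40, 0, 0, -20, 0, 0, 0]
    - [40, 0, 0, -30, 0, 0, 0]
    - [0, 0, 0, -35, 0, 0, 0]
    - [0, 0, 0, 0, 0, 0, 0]

```text
time_s: 8.55
tool_pos: [0.4838, -0.0248, 0.2432]
tool_rot: [179.8, -0.4, 17.0]
force: [0.2, -0.1, -0.2]
grip_width: 0.0304
```

Request:
send_rows:
  plan:
    - [0, 23, -5, 0, 0, 0, 0]
    - [0, 22, -5, 0, 0, 0, 0]
    - [0, 23, -5, 0, 0, 0, 0]
    - [0, 23, -5, 0, 0, 0, 0]
    - [0, 0, 0, 20, 0, 0, 0]
    - [0, 0, 0, 20, 0, 0, 0]
    - [0, 0, 0, 10, 0, 0, 0]
    - [0, 0, 0, 4, 0, 0, 0]
    - [0, 0, 0, 0, 0, 0, 0]

```text
time_s: 9.45
tool_pos: [0.5618, 0.0205, 0.1842]
tool_rot: [-180.0, 0.0, 16.9]
force: [-0.0, -0.3, 0.3]
grip_width: 0.0006
```

Request:
send_rows:
  plan:
    - [0, 0, 0, 8, 0, 0, 0]
    - [0, 0, 0, 3, 0, 0, 0]
    - [0, 0, 0, 2, 0, 0, 0]
    - [0, 0, 0, 2, 0, 0, 0]
    - [0, 0, 0, 0, 0, 0, 0]

```text
time_s: 9.95
tool_pos: [0.5625, 0.0208, 0.1707]
tool_rot: [180.0, -0.1, 17.0]
force: [-0.8, 0.4, 3.7]
grip_width: 0.0004
```

Request:
send_rows:
  plan:
    - [0, 0, 0, 2, 0, 0, 0]
    - [0, 0, 0, 1, 0, 0, 0]
    - [0, 0, 0, 1, 0, 0, 0]
    - [0, 0, 0, 0, 0, 0, 0]

```text
time_s: 10.35
tool_pos: [0.5626, 0.0209, 0.1669]
tool_rot: [180.0, -0.1, 17.0]
force: [-0.2, 0.4, 5.1]
grip_width: 0.0005
```

Request:
send_rows:
  plan:
    - [0, 0, 0, 2, 0, 0, 0]
    - [0, 0, 0, 2, 0, 0, 0]
    - [0, 0, 0, 0, 0, 0, 0]

```text
time_s: 10.65
tool_pos: [0.5635, 0.0215, 0.1643]
tool_rot: [179.9, -0.2, 17.0]
force: [-1.8, 1.2, 10.8]
grip_width: 0.0004
```

Request:
send_rows:
  plan:
    - [0, 0, 0, 2, 0, 0, 0]
    - [0, 0, 0, 2, 0, 0, 0]
    - [0, 0, 0, 0, 0, 0, 0]

```text
time_s: 10.95
tool_pos: [0.566, 0.0231, 0.1642]
tool_rot: [179.9, -0.6, 17.0]
force: [-3.7, 2.4, 25.7]
grip_width: 0.0006
```

The large lid met a hard stop at z = 0.1642 under 26 N. Now the medium one, 55 mm along the door.

Request:
send_rows:
  plan:
    - [0, 0, 0, -15, 0, 0, 0]
    - [0, 0, 0, -15, 0, 0, 0]
    - [0, 0, -25, 0, 0, 0, 0]
    - [0, 0, -30, 0, 0, 0, 0]
    - [0, 0, 0, 0, 0, 0, 0]
    - [0, 0, 0, 8, 0, 0, 0]
    - [0, 0, 0, 5, 0, 0, 0]
    - [0, 0, 0, 3, 0, 0, 0]
    - [0, 0, 0, 3, 0, 0, 0]
    - [0, 0, 0, 2, 0, 0, 0]
    - [0, 0, 0, 2, 0, 0, 0]
    - [0, 0, 0, 0, 0, 0, 0]

```text
time_s: 12.15
tool_pos: [0.5463, 0.0722, 0.165]
tool_rot: [180.0, 0.0, 16.9]
force: [-1.4, -1.2, 5.0]
grip_width: 0.0005
```

Request:
send_rows:
  plan:
    - [0, 0, 0, 2, 0, 0, 0]
    - [0, 0, 0, 2, 0, 0, 0]
    - [0, 0, 0, 2, 0, 0, 0]
    - [0, 0, 0, 0, 0, 0, 0]

```text
time_s: 12.55
tool_pos: [0.5492, 0.0746, 0.1642]
tool_rot: [179.9, -0.5, 16.9]
force: [-5.1, 1.1, 24.6]
grip_width: 0.0004
```

Request:
send_rows:
  plan:
    - [0, 0, 0, -15, 0, 0, 0]
    - [0, 0, 0, -15, 0, 0, 0]
    - [0, 0, -25, 0, 0, 0, 0]
    - [0, 0, -25, 0, 0, 0, 0]
    - [0, 0, 0, 0, 0, 0, 0]
    - [0, 0, 0, 8, 0, 0, 0]
    - [0, 0, 0, 5, 0, 0, 0]
    - [0, 0, 0, 3, 0, 0, 0]
    - [0, 0, 0, 3, 0, 0, 0]
    - [0, 0, 0, 2, 0, 0, 0]
    - [0, 0, 0, 2, 0, 0, 0]
    - [0, 0, 0, 0, 0, 0, 0]

```text
time_s: 13.75
tool_pos: [0.5314, 0.1198, 0.1659]
tool_rot: [179.9, 0.1, 16.9]
force: [-1.4, -2.8, 4.7]
grip_width: 0.0004
```

Request:
send_rows:
  plan:
    - [0, 0, 0, 2, 0, 0, 0]
    - [0, 0, 0, 2, 0, 0, 0]
    - [0, 0, 0, 2, 0, 0, 0]
    - [0, 0, 0, 0, 0, 0, 0]

```text
time_s: 14.15
tool_pos: [0.5331, 0.1221, 0.1642]
tool_rot: [179.9, -0.3, 17.0]
force: [-6.2, -0.5, 23.0]
grip_width: 0.0006
```

Run:
```python
from h import *
p,r=cur();print(p,env.get_obs()['time_s'])
# commanded pose guess: lid nominal, then up to .25
P=np.array([*hpt(-73,0,al=.055,out=-.05)[:2],.25]);r=R.from_euler('xyz',[180,0,17],degrees=True)
rows(line((*hpt(-73,0)[:2],.25),17,6,P,17),60,P,r)
```

```text
[0.53308703 0.12205282 0.16416764] 14.15
[[60,-15,21,0,0.0,0.0,0.0],[60,-15,21,0,0.0,0.0,0.0],[60,-15,20,0,0.0,0.0,0.0],[60,-15,21,0,0.0,0.0,0.0],[60,-15,21,0,0.0,0.0,0.0],[60,-15,21,0,0.0,0.0,0.0]]
end [ 0.4819 -0.0248  0.25  ] [180.   0.  17.]
```

All three lids sit at z = 0.1642. I'll rise, then return above the handle and look with the wrist camera.

Request:
send_rows:
  plan:
    - [0, 0, 0, -15, 0, 0, 0]
    - [0, 0, 0, -40, 0, 0, 0]
    - [0, 0, 0, -45, 0, 0, 0]
    - [60, -15, 21, 0, 0, 0, 0]
    - [60, -15, 21, 0, 0, 0, 0]
    - [60, -15, 20, 0, 0, 0, 0]
    - [60, -15, 21, 0, 0, 0, 0]
    - [60, -15, 21, 0, 0, 0, 0]
    - [60, -15, 21, 0, 0, 0, 0]
    - [60, 0, 0, 0, 0, 0, 0]
    - [60, 0, 0, 0, 0, 0, 0]

```text
time_s: 15.25
tool_pos: [0.4818, -0.0251, 0.2596]
tool_rot: [-180.0, -0.0, 16.9]
force: [-0.1, -0.2, -0.6]
grip_width: 0.0552
```

Run:
```python
from h import *
o=env.get_obs();print(o['time_s'],o['tool_pos'],o['tool_rot'],o['force'],o['grip_width'])
k=env.get_calibration('wrist');im=snap('wrist','w2')[:,:,::-1].copy()
print([w2px('wrist',hpt(a,z),k).round() for a,z in ((-73,.195),(-73,.083))],[w2px('wrist',hpt(-73,.164,al=al,out=-.05),k).round() for al in(.055,.105,.16)])
q=w2px('wrist',hpt(-73,.195),k);cv2.circle(im,tuple(int(v) for v in q),2,(0,0,255),-1)
cv2.imwrite('pics/w2o.png',im)
```

```text
15.25 [ 0.48179564 -0.02505466  0.25955442] [-1.79984425e+02 -2.30081998e-02  1.68544485e+01] [-0.12629002 -0.2288823  -0.60632553] 0.05523415528165813
[array([253., 206.]), array([253., 180.])] [array([111.,  98.]), array([168.,  98.]), array([230.,  98.])]
```

View pics/w2o.png

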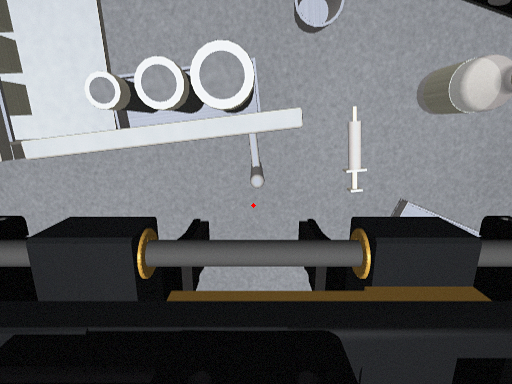

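The pressing nudged the door a few degrees towards shut. The bar top is now at (257,181), against a predicted (253,206). I'll re-measure its position.

Run:
```python
from h import *
k=env.get_calibration('wrist')
b=px2w('wrist',(257,181),.195,k);d=b-H
a=np.degrees(np.arctan2(d[1],d[0]))+np.degrees(np.arctan2(.04,.18));print(b,np.hypot(*d),a,'open',18.5-a)
e=[px2w('wrist',q,.201,k) for q in((28,158),(302,126))];print(e,np.degrees(np.arctan2(*(e[1]-e[0])[::-1])))
g=hpt(a,.153);p,r=cur()
rows(line((g[0],g[1],p[2]),a+90,3)+[((g[0],g[1],z),a+90) for z in(.22,.185,.16,.153)],60)
N=28;P=np.array(g)
w=[(hpt(a+(20-a)*k/N,.153),a+90+(20-a)*k/N) for k in range(1,N+1)]
rows(w,0,P,R.from_euler('xyz',[180,0,a+90],degrees=True))
```

```text
[ 0.5035388 -0.020466 ] 0.18304873423743892 -66.11657168434708 open 84.61657168434708
[array([0.4692469 , 0.15934316]), array([ 0.55616786, -0.04049296])] -66.49282800561942
[[60,7,1,0,0.0,0.0,-0.04],[60,7,2,0,0.0,0.0,-0.04],[60,7,2,0,0.0,0.0,-0.041],[60,0,0,40,0.0,0.0,0.0],[60,0,0,35,0.0,0.0,0.0],[60,0,0,25,0.0,0.0,0.0],[60,0,0,7,0.0,0.0,0.0]]
end [ 0.5035 -0.0218  0.1526] [-1.7998e+02 -3.0000e-02  2.3900e+01]
[[0,10,2,0,0.0,0.0,-0.054],[0,9,2,0,0.0,0.0,-0.053],[0,10,2,0,0.0,0.0,-0.054],[0,10,2,0,0.0,0.0,-0.054],[0,10,1,0,0.0,0.0,-0.053],[0,9,2,0,0.0,0.0,-0.054],[0,10,2,0,0.0,0.0,-0.054],[0,10,2,0,0.0,0.0,-0.053],[0,9,2,0,0.0,0.0,-0.054],[0,10,2,0,0.0,0.0,-0.054],[0,10,2,0,0.0,0.0,-0.053],[0,10,2,0,0.0,0.0,-0.054]]
[[0,9,2,0,0.0,0.0,-0.054],[0,10,1,0,0.0,0.0,-0.054],[0,10,2,0,0.0,0.0,-0.053],[0,9,2,0,0.0,0.0,-0.054],[0,10,2,0,0.0,0.0,-0.054],[0,10,2,0,0.0,0.0,-0.053],[0,10,2,0,0.0,0.0,-0.054],[0,9,2,0,0.0,0.0,-0.054],[0,10,2,0,0.0,0.0,-0.053],[0,10,2,0,0.0,0.0,-0.054],[0,10,1,0,0.0,0.0,-0.054],[0,9,2,0,0.0,0.0,-0.053]]
[[0,10,2,0,0.0,0.0,-0.054],[0,10,2,0,0.0,0.0,-0.054],[0,9,2,0,0.0,0.0,-0.053],[0,10,2,0,0.0,0.0,-0.054]]
end [0.6505 0.183  0.153 ] [180.   0. 110.]
```

Request:
send_rows:
  plan:
    - [60, 7, 1, 0, 0, 0, -0.04]
    - [60, 7, 2, 0, 0, 0, -0.04]
    - [60, 7, 2, 0, 0, 0, -0.041]
    - [60, 0, 0, 40, 0, 0, 0]
    - [60, 0, 0, 35, 0, 0, 0]
    - [60, 0, 0, 25, 0, 0, 0]
    - [60, 0, 0, 7, 0, 0, 0]
    - [0, 0, 0, 0, 0, 0, 0]
    - [0, 0, 0, 0, 0, 0, 0]
    - [0, 0, 0, 0, 0, 0, 0]
    - [0, 0, 0, 0, 0, 0, 0]
    - [0, 0, 0, 0, 0, 0, 0]

```text
time_s: 16.5
tool_pos: [0.5038, -0.0226, 0.1533]
tool_rot: [179.9, -0.1, 23.9]
force: [0.2, -0.3, -0.0]
grip_width: 0.0279
```

Request:
send_rows:
  plan:
    - [0, 0, 0, 0, 0, 0, 0]
    - [0, 0, 0, 0, 0, 0, 0]
    - [0, 0, 0, 0, 0, 0, 0]
    - [0, 0, 0, 0, 0, 0, 0]
    - [0, 0, 0, 0, 0, 0, 0]

```text
time_s: 17.0
tool_pos: [0.5031, -0.0216, 0.1527]
tool_rot: [-179.9, -0.0, 23.9]
force: [-2.6, 3.8, 3.5]
grip_width: 0.0112
```

Request:
send_rows:
  plan:
    - [0, 10, 2, 0, 0, 0, -0.054]
    - [0, 9, 2, 0, 0, 0, -0.053]
    - [0, 10, 2, 0, 0, 0, -0.054]
    - [0, 10, 2, 0, 0, 0, -0.054]
    - [0, 10, 1, 0, 0, 0, -0.053]
    - [0, 9, 2, 0, 0, 0, -0.054]
    - [0, 10, 2, 0, 0, 0, -0.054]
    - [0, 10, 2, 0, 0, 0, -0.053]
    - [0, 9, 2, 0, 0, 0, -0.054]
    - [0, 10, 2, 0, 0, 0, -0.054]
    - [0, 10, 2, 0, 0, 0, -0.053]
    - [0, 10, 2, 0, 0, 0, -0.054]

```text
time_s: 18.2
tool_pos: [0.6047, 0.0361, 0.1528]
tool_rot: [-179.9, 0.0, 60.9]
force: [-4.9, 1.7, 5.3]
grip_width: 0.0113
```

Request:
send_rows:
  plan:
    - [0, 9, 2, 0, 0, 0, -0.054]
    - [0, 10, 1, 0, 0, 0, -0.054]
    - [0, 10, 2, 0, 0, 0, -0.053]
    - [0, 9, 2, 0, 0, 0, -0.054]
    - [0, 10, 2, 0, 0, 0, -0.054]
    - [0, 10, 2, 0, 0, 0, -0.053]
    - [0, 10, 2, 0, 0, 0, -0.054]
    - [0, 9, 2, 0, 0, 0, -0.054]
    - [0, 10, 2, 0, 0, 0, -0.053]
    - [0, 10, 2, 0, 0, 0, -0.054]

```text
time_s: 19.2
tool_pos: [0.6481, 0.1226, 0.1528]
tool_rot: [-179.9, 0.1, 91.6]
force: [-4.8, -0.3, 5.2]
grip_width: 0.0112
```

Request:
send_rows:
  plan:
    - [0, 10, 1, 0, 0, 0, -0.054]
    - [0, 9, 2, 0, 0, 0, -0.053]
    - [0, 10, 2, 0, 0, 0, -0.054]
    - [0, 10, 2, 0, 0, 0, -0.054]
    - [0, 9, 2, 0, 0, 0, -0.053]

```text
time_s: 19.7
tool_pos: [0.6515, 0.1709, 0.1528]
tool_rot: [-180.0, 0.1, 107.0]
force: [-3.2, -1.5, 4.3]
grip_width: 0.011
```

Request:
send_rows:
  plan:
    - [0, 6, 1, 0, 0, 0, -0.03]
    - [0, 4, 0, 0, 0, 0, 0]
    - [0, 0, 0, 0, 0, 0, 0]

```text
time_s: 20.0
tool_pos: [0.6506, 0.1805, 0.1528]
tool_rot: [179.9, 0.1, 108.5]
force: [3.7, -1.5, 2.2]
grip_width: 0.0112
```

Request:
send_rows:
  plan:
    - [0, 3, 0, 0, 0, 0, 0]
    - [0, 0, 0, 0, 0, 0, 0]

```text
time_s: 20.2
tool_pos: [0.6506, 0.1805, 0.1528]
tool_rot: [179.9, 0.3, 108.4]
force: [4.5, -5.7, 3.7]
grip_width: 0.0112
```

Request:
send_rows:
  plan:
    - [0, 3, 0, 0, 0, 0, 0]
    - [0, 0, 0, 0, 0, 0, 0]
    - [0, 0, 0, 0, 0, 0, 0]

```text
time_s: 20.5
tool_pos: [0.6505, 0.1805, 0.1528]
tool_rot: [179.9, 0.5, 108.2]
force: [6.4, -9.2, 4.4]
grip_width: 0.0112
```

Request:
send_rows:
  plan:
    - [0, -4, 0, 0, 0, 0, 0]
    - [50, 0, 0, 0, 0, 0, 0]
    - [50, 0, 0, 0, 0, 0, 0]
    - [50, 0, 0, 0, 0, 0, 0]
    - [50, 0, 0, 0, 0, 0, 0]
    - [50, 0, 0, -20, 0, 0, 0]
    - [50, 0, 0, -40, 0, 0, 0]
    - [50, 0, 0, -40, 0, 0, 0]
    - [50, -20, 0, -10, 0, 0, 0]
    - [50, -40, 0, 0, 0, 0, 0]
    - [50, -40, 0, 0, 0, 0, 0]
    - [50, 0, 0, 0, 0, 0, 0]

```text
time_s: 21.7
tool_pos: [0.6825, 0.0803, 0.2615]
tool_rot: [-179.9, 0.3, 108.0]
force: [0.3, -1.0, 0.2]
grip_width: 0.0499
```

Run:
```python
from h import *
o=env.get_obs();print(o['time_s'],o['tool_pos'],o['force'])
k=env.get_calibration('wrist');im=snap('wrist','w3')[:,:,::-1]
t=snap('top','t4')[:,:,::-1]
cv2.imwrite('pics/c4.png',np.hstack([cv2.resize(im,(400,300)),cv2.resize(t[110:290,90:330],(400,300))]))
for c in ('top',):
  for q in('saline','tray','carton','pill_jar','galley_cup','syringe'):
    print(q,[(round(r['confidence'],2),[int(v) for v in r['rect']]) for r in env.regions_of(c,q)][:2])
```

```text
21.7 [0.68246245 0.08032777 0.26147519] [ 0.34977133 -1.04578594  0.19737746]
saline [(0.62, [311, 169, 336, 185])]
tray [(0.72, [311, 168, 336, 187]), (0.67, [326, 228, 393, 273])]
carton [(0.95, [366, 166, 409, 199])]
pill_jar [(0.44, [222, 137, 238, 153])]
galley_cup [(0.56, [252, 155, 272, 178])]
syringe [(0.54, [289, 194, 306, 232])]
```

View pics/c4.png

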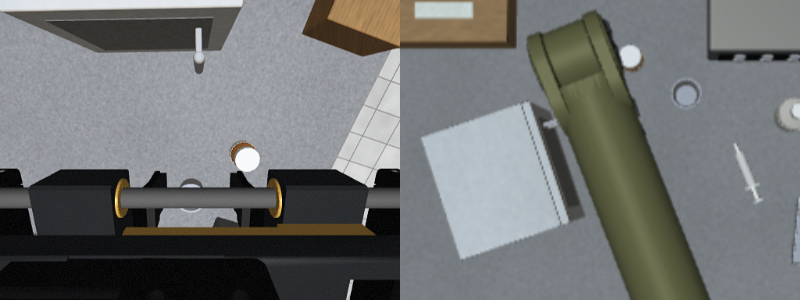

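The door looks flush and parallel with the cabinet, and the bystanders appear undisturbed. I'll do one numeric check of the bar, at wrist pixel (255,74), then hand in.

Run:
```python
from h import *
b=px2w('wrist',(255,74),.195);d=b-H
a=np.degrees(np.arctan2(d[1],d[0]))+np.degrees(np.arctan2(.04,.18));print(b,np.hypot(*d),a)
o=env.get_obs();print(o['time_s'],np.abs(o['joint_velocities']).max())
if a>17.3: print(env.sign_off())
```

```text
[0.64785401 0.19006563] 0.18300994680009758 22.301993515035562
22.1 0.3041033445890743
the job is handed in; nothing more can be done
None
```

I opened the door, pressed all three lids home, shut the door again, and handed the job in at about 22 s. `sign_off` gives no verdict, so this rests on my own checks.

- **Opening:** I gripped the door by its handle and swung it to about 91° (about 1.6 rad). The pressing nudged it back to about 85° (1.48 rad), still well above the 0.8 rad needed.
- **Lids:** Each lid met a hard stop with its top at z = 0.164 m under 23–26 N, which is its home height. I did not check them again once the door was shut.
- **Shutting:** I swung the door back until it stopped at about 9 N sideways, with the fingers at y = 0.1805 (I expected about 0.178 for fully shut). I then let go and backed the arm off. The last picture shows the door flush and parallel with the cabinet.
- **Other things:** The jar, cup, saline, tray, carton and syringe were found within a few pixels of where they started. I did not check the forceps separately.
- **A check that disagreed:** The last wrist-camera estimate put the door about 4° past shut, which is impossible. I put it down to picking one pixel by eye near the edge of the picture, because the stop position, the contact force and the picture all indicate shut. I handed in without settling it, since my script only guarded against the door being too far open.

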